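# Find the pry notch by feel and pop the lid of a control unit

### The arm

A 6-joint arm with a two-finger parallel gripper is mounted at the origin on the work surface. World frame = base frame: x ahead of the robot, y to its left, z up, the work surface at z = 0. Lengths are in mm, angles in rad, forces in N, time in s.
With the tool pointing down it reaches from about 300 to 775 mm from the base axis. Payload 14.6 kg.
Tool frame: the origin (TCP) lies on the centre line of the jaws, within the pads' length; the fingertips stand 19 mm ahead of it and the grasp point (between the pads) is the TCP (bot.tip_reach is the distance from the TCP to the fingertips, in mm); y points along the fingers, x is the direction in which the jaws open and shut, and the axes are right-handed (so a half turn about y gives the same grasp; the last joint's range is limited). The gripper opens to 85 mm and grips with 20 to 120 N. Pads are 22 mm wide; open, the fingers measure 114 mm over their backs; the gripper's body (76 mm by 85 mm) begins 54 mm behind the grasp point. The pads swing forward as they close: fully open they stand 13 mm farther back than shut.
Start: joints at [1.281, 0.3, 1.521, -0, 1.321, -0.067], TCP at [121.527, 536.396, 250.281] pointing down, gripper open.
Joint ranges: [-3.03, 3.03], [-0.79, 2.21], [0.23, 2.52], [-1.04, 4.18], [0, 3.07], [-2.55, 2.55]. Speed limits (rad/s): [2.22, 2.22, 2.57, 3.14, 3.14, 3.14].

### API

Orientations are given as a unit quaternion [w, x, y, z].
In Python, from rig import bot gives the robot as it stands. Calls block until the motion is done:
- bot.move_to(position, orientation): joint-space move of the TCP to a pose.
- bot.servo_line(position, attitude=None, speed=150, until_force=None): straight line of the TCP; attitude=None keeps the orientation; speed is the mean speed in mm/s. With until_force (N) it stops when the force on the tool has changed by that much, and returns True; else False.
- bot.move_joints(angles): joint-space move.
- bot.move_gripper(opening, grip_force=None): finger opening in mm; grip_force is the grip in N (None keeps the last); returns when the fingers have stopped.
- bot.dwell(seconds).
- bot.ik(position, orientation): joint angles nearest the present ones, or None.
- bot.read_state(): the state.
- bot.read_camera(name): name is "scene" or "top"; returns a dict with "image" (480x640x3 uint8, blue, green, red), "depth" (480x640 float32, mm along the optical axis (not along the pixel's ray), 0 where there is no reading), "fovy" (degrees; the focal length in pixels is half the picture's height over the tangent of half this angle, whatever the lens; pixels are square), "cx", "cy" (the principal point, pixels), "eye" and "attitude" of the camera in the world. Camera axes: x right, y down, z forward; pixel columns grow to the right and rows downward; lengths in mm; the calibration is good to about 2 mm. A picture is of the moment at which its call begins.
A pose or a line that the arm cannot do raises bot.MotionError and nothing moves.
- bot.finish_job(): hands the job in, once; it reports no verdict.
The state is a dict: "clock": time; "joint_positions": joint angles; "qvel": joint speeds; "effort": joint torques, N m; "ee_pos": TCP position; "tool_rot": TCP orientation; "ft_force": force on the tool from outside, world axes, zero at the start; "moment": the same for the moment, N m; "grip_width": finger opening in mm.
Only numpy, scipy, OpenCV 4.12 (cv2) and the standard library are available. Lean on these libraries where they do the work, as an engineer would, in place of code of your own. Each camera call takes 0.05 s, during which the arm holds its last target. There are 200 camera calls.

### The job

Take the screwdriver and draw its blade along the front edge of the closed grey control unit, just under the lid, pressing only lightly so the plastic does not crack, until it drops into the hidden pry notch. Stop there, lift the lid with the blade until its front edge stands about a finger's width (15 to 25 mm) up, then draw the blade out and lay the screwdriver down flat on the bench mat. Only the screwdriver may touch the unit, and the things around it stay where they are.

Things in the scene. Friction and masses are not known exactly. Their poses are not given: they have to be found in the camera images.
- housing: closed light grey plastic control unit, 130 (x) by 200 (y) mm, z = 10 to 71 mm, bolted on a 180 by 260 by 10 mm aluminium plate fixed to the bench. Origin: on the bench under its middle; x from the front face to the hinge side, z up. Front face (towards the robot): plane x = -65 mm, lid and wall flush in it; the lid covers z = 64 to 71 mm, the wall's rim z = 54 to 64 mm right below it.
- front_edge (a point): middle of the rim on the front face (housing x -65, y 0, z 59 mm), axes as the housing's. One pry notch is cut in the rim: 12.5 mm wide (y), z = 54 to 64 mm (the lid is its roof), 8 mm deep, closed behind; its middle lies anywhere within y = -30 to +30 mm, unseen from above under the lid's edge. Else the face is flat. The rim cracks above 25 N; 2 to 8 N are plenty to feel along it.
- lid (a joint): hinge of the lid in rad, along y at housing x = 65, z = 64 mm, 130 mm behind the front face; 0 = shut, grows as the front edge rises (0.12 rad = 15 mm up). Stiff: it takes about 4 N upwards at the front edge, and the lid stays where it is left.
- driver_grip (a point): place to hold the flat-bladed screwdriver (90 g, lies on the bench mat, blade level): on its axis in the front part of the handle, 12 mm above the bench. x along it to the blade, z up. Handle: bar 22 mm wide, 24 mm high, x = -66 to +30 mm; steel shank 6 mm thick to x = 74; blade x = 74 to 90 mm, 8 mm wide (y), 3 mm thick (z), at the axis height.
- driver_tip (a point): middle of the end of the screwdriver's blade, 90 mm ahead of driver_grip on the same axis; axes the same.
- driver: the screwdriver as a whole; origin 12 mm under driver_grip, on the underside of the handle (on the mat while it lies there); axes the same.
- meter: hand-held multimeter, 150 by 74 by 43 mm, orange, lying on the bench; origin under its middle. Bystander.
- carrier: grey carrier with a green circuit board, 150 by 110 by 35 mm; origin under its middle. Bystander.
- dish: small steel screw dish, 70 mm across, 22 mm high; origin under its middle. Bystander.
- spool: grey solder-wire spool standing on its flange, 54 mm across, 42 mm high; origin under its middle. Bystander.
Not all that is in view belongs to the job. Of the things like the driver, leave any that is orange or purple; of the rest the larger one is meant.

How it is judged:
By the outcome, as a careful person would: the job done as asked, in the order asked, and still so for the second after the job is handed in, with the robot touching nothing.
It also fails if it takes over 72 s, if anything falls off the work surface, if the arm or the gripper's body presses on something with over 40 N, if the wrist force passes 120 N, or if a joint passes its speed limit or range.

## Working session

There is one attempt and no reset: what is moved stays moved. The work goes in short steps, each a Python script; the robot and the scene stay as the last script left them, time stands still between calls to the robot, and variables do not carry over. Pictures are saved under pics/ and viewed, about 8 in all and at most 12, crops included, and the job is handed in when it is done.

```bash
ls; mkdir -p pics
cat > h.py <<'E'
import numpy as np, cv2
from rig import bot
from scipy.spatial.transform import Rotation as R
def rot(q): return R.from_quat([q[1],q[2],q[3],q[0]])
def quat(r): x,y,z,w=r.as_quat(); return [w,x,y,z]
def cam(n):
    c=bot.read_camera(n); c['f']=240/np.tan(np.radians(c['fovy'])/2); return c
def crot(c):
    a=np.array(c['attitude']); return rot(a).as_matrix() if a.size==4 else a.reshape(3,3)
def cloud(c):
    v,u=np.mgrid[:480,:640]; d=c['depth']
    P=np.stack([(u-c['cx'])/c['f']*d,(v-c['cy'])/c['f']*d,d],-1)
    return P@crot(c).T+np.array(c['eye'])
def ray(c,u,v,z):
    d=crot(c)@np.array([(u-c['cx'])/c['f'],(v-c['cy'])/c['f'],1]); e=np.array(c['eye'])
    return e+d*(z-e[2])/d[2]
E
python3 - <<'E'
from h import *
for n in('scene','top'):
    c=cam(n); cv2.imwrite(f'pics/{n}0.png',c['image']); print(n,c['fovy'],c['cx'],c['cy'],c['eye'],c['attitude'])
    np.save(f'pics/{n}0.npy',c,allow_pickle=True)
s=bot.read_state(); print(s)
E
```

```text
pics
scene 49.43915658187247 310.28819520197027 233.1304198108689 [1162.7669708   -84.4260523   837.22841339] [-0.2366216   0.66962827  0.6673106  -0.22428723]
top 49.537726546072186 317.5772720195354 244.64676247818352 [ 434.13378415  -31.53135672 1039.98326957] [-0.02190323  0.7171529  -0.69479967  0.04965273]
{'clock': 0.1, 'joint_positions': array([ 1.28139921e+00,  3.00420612e-01,  1.52154492e+00,  3.59191749e-06,
        1.32070676e+00, -6.66030266e-02]), 'qvel': array([ 0.00010456, -0.00140016, -0.00045415, -0.00032255,  0.00245682,
        0.00094375]), 'effort': array([ 1.05567517e-03, -5.44374597e+01, -3.62369263e+01, -6.81283927e-05,
        3.03152963e-03,  1.32246572e-05]), 'ee_pos': array([121.47187155, 536.21259073, 249.76429684]), 'tool_rot': array([-0.55226755,  0.55270124,  0.44100303, -0.44163131]), 'ft_force': array([-0.40422525,  0.21983448,  0.68362275]), 'moment': array([ 0.00235493, -0.02675515, -0.01921616]), 'grip_width': 85.56580891943196}
```

View pics/top0.png

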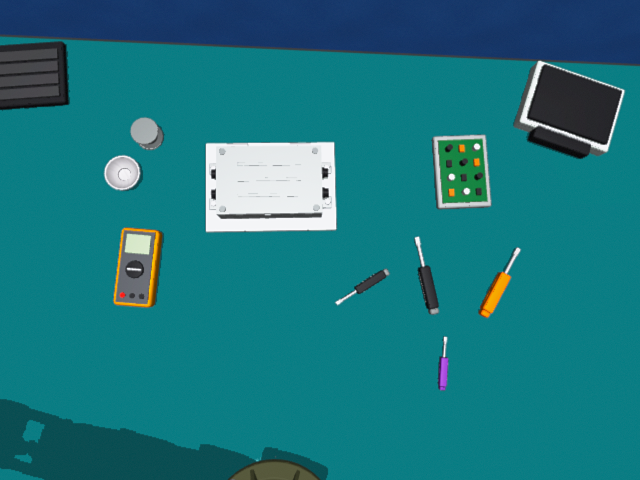

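View pics/scene0.png

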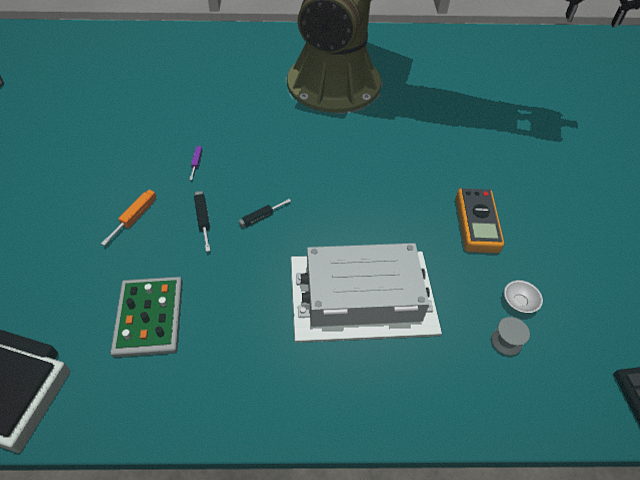

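Run:
```python
from h import *
for n in('top','scene'):
    c=np.load(f'pics/{n}0.npy',allow_pickle=True).item(); P=cloud(c); z=P[...,2]
    print(n,'bench z',np.median(z[(z>-15)&(z<15)]))
    # lid top face
    reg=(np.abs(P[...,0]-550)<150)&(np.abs(P[...,1]-60)<160)
    m=reg&(z>66)&(z<76); cn=max(cv2.findContours(m.astype(np.uint8),0,2)[0],key=cv2.contourArea)
    zt=np.median(z[m]); pts=np.array([ray(c,*p[0],71)[:2] for p in cn],np.float32)
    r=cv2.minAreaRect(pts); print('lid',zt,r,cv2.boxPoints(r).round(1).tolist())
    hsv=cv2.cvtColor(c['image'],cv2.COLOR_BGR2HSV)
    teal=(hsv[...,0]>80)&(hsv[...,0]<100)&(hsv[...,1]>150)
    for w,lo,hi in(('all',0,0),('blade',10,13)):
        G=np.stack([ray(c,u,v,12)[:2] for v in range(480) for u in range(640)]).reshape(480,640,2) if w=='all' else G
        if w=='all': m=(~teal)&(G[...,0]>280)&(G[...,0]<480)&(G[...,1]<-190)&(G[...,1]>-290)
    n_,L,st,ce=cv2.connectedComponentsWithStats(m.astype(np.uint8))
    for i in range(1,n_):
        if st[i,4]>60:
            mm=L==i; b=cv2.minAreaRect(G[mm].astype(np.float32)); print(st[i],b,'z',np.percentile(z[mm],[10,50,95]).round(1))
            q=G[mm];mu=q.mean(0);d=np.linalg.svd(q-mu,full_matrices=False)[2][0];d*=np.sign(d[0])
            t=(q-mu)@d; print('mean',mu,'dir',d,'ang',np.degrees(np.arctan2(d[1],d[0])),'t',t.min(),t.max())
            s=(q-mu)@np.array([-d[1],d[0]])
            for a in np.arange(t.min(),t.max(),10):
                k=(t>=a)&(t<a+10); print(round(a),k.sum(),s[k].mean().round(1),np.ptp(s[k]).round(1),np.median(c['image'][mm][k],0),np.percentile(z[mm][k],80).round(1))
```

```text
top bench z -0.7037047689950668
lid 70.2009397070293 ((646.593017578125, 27.04845428466797), (114.79263305664062, 198.87828063964844), 2.81264066696167) [[584.4000244140625, 123.5999984741211], [594.0999755859375, -75.0999984741211], [708.7999877929688, -69.5], [699.0, 129.1999969482422]]
[419 278   8  27 117] ((453.9891662597656, -281.6105041503906), (51.47751998901367, 14.06496810913086), 0.485232949256897) z [11.1 21.  25.6]
mean [ 460.76461988 -284.34814623] dir [0.99025753 0.13924803] ang 8.00433551458065 t -32.76589671760893 19.793849846520807
-33 10 0.1 2.8 [32.  31.  30.5] 16.6
-23 14 -0.1 5.0 [33. 31. 32.] 21.5
-13 22 0.0 8.2 [47.  44.5 40. ] 24.0
-3 27 -0.3 10.2 [53. 51. 48.] 23.8
7 34 -0.1 13.0 [59.5 57.5 52. ] 24.5
17 10 1.2 14.0 [60.5 57.  56.5] 22.8
scene bench z -0.4595256459635948
lid 70.76425289175654 ((648.011962890625, 28.986228942871094), (114.26486206054688, 200.14219665527344), 2.8743467330932617) [[585.9000244140625, 126.0999984741211], [596.0, -73.80000305175781], [710.0999755859375, -68.0999984741211], [700.0999755859375, 131.8000030517578]]
[201 198   8  21  98] ((451.2148132324219, -285.4884033203125), (56.13314437866211, 14.225296020507812), 6.376175880432129) z [13.1 23.1 25.5]
mean [ 458.56555107 -284.31731525] dir [0.9918843  0.12714372] ang 7.304570088234679 t -35.52324560894993 20.738178116321077
-36 6 -0.4 2.1 [50.  46.5 31.5] 23.2
-26 13 0.1 6.3 [52. 51. 38.] 24.2
-16 14 0.3 8.2 [52.  51.5 40. ] 24.0
-6 22 0.1 10.3 [52.  49.5 38.5] 24.4
4 23 -0.3 12.3 [51. 50. 39.] 24.3
14 20 0.2 14.3 [51.  51.5 37.5] 23.9
```

Run:
```python
import cv2,numpy as np
a=cv2.imread('pics/top0.png')
l=cv2.resize(a[130:240,195:345],None,fx=5,fy=5,interpolation=cv2.INTER_NEAREST)
cv2.imwrite('pics/crop1.png',l)
```

```text
(no output)
```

View pics/crop1.png

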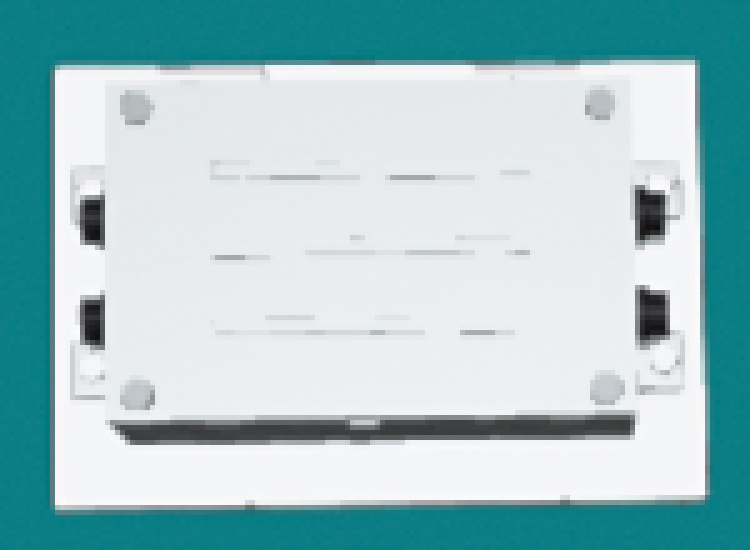

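The crop shows the closed unit, with a small bright spot on its dark front face at about top pixel (268,214). I don't trust that spot, so I'll find the notch by feel. My region masks cut off both the lid and the driver, so I'll widen them.

Run:
```python
from h import *
for n,box in(('top',(405,230,445,320)),('scene',(185,185,218,256))):
    c=np.load(f'pics/{n}0.npy',allow_pickle=True).item(); P=cloud(c); z=P[...,2]
    reg=(np.abs(P[...,0]-640)<180)&(np.abs(P[...,1]-30)<160)
    m=reg&(z>66)&(z<76); cn=max(cv2.findContours(m.astype(np.uint8),0,2)[0],key=cv2.contourArea)
    pts=np.array([ray(c,*p[0],71)[:2] for p in cn],np.float32)
    r=cv2.minAreaRect(pts); print(n,'lid',r,cv2.boxPoints(r).round(1).tolist())
    hsv=cv2.cvtColor(c['image'],cv2.COLOR_BGR2HSV)
    teal=(hsv[...,0]>80)&(hsv[...,0]<100)&(hsv[...,1]>150)
    m=np.zeros((480,640),bool); x0,y0,x1,y1=box; m[y0:y1,x0:x1]=~teal[y0:y1,x0:x1]
    n_,L,st,ce=cv2.connectedComponentsWithStats(m.astype(np.uint8))
    i=1+st[1:,4].argmax(); v,u=np.where(L==i); 
    q=np.array([ray(c,a,b,14)[:2] for a,b in zip(u,v)]); mu=q.mean(0)
    d=np.linalg.svd(q-mu,full_matrices=False)[2][0]; d*=np.sign(d[0]); t=(q-mu)@d; s=(q-mu)@np.array([-d[1],d[0]])
    print(st[i],'mu',mu,'yaw',np.degrees(np.arctan2(d[1],d[0])),'ends',mu+d*t.min(),mu+d*t.max(),'len',np.ptp(t))
    for a in np.arange(t.min(),t.max(),12):
        k=(t>=a)&(t<a+12); print(round(a),k.sum(),s[k].mean().round(1),np.ptp(s[k]).round(1),np.median(c['image'][v[k],u[k]],0),np.percentile(z[v[k],u[k]],80).round(1))
```

```text
top lid ((657.2236328125, 27.66594696044922), (135.76751708984375, 198.9078369140625), 2.905273675918579) [[584.4000244140625, 123.5999984741211], [594.5, -75.0999984741211], [730.0999755859375, -68.19999694824219], [720.0, 130.39999389648438]]
[414 236  25  79 735] mu [ 472.90931749 -288.94664173] yaw 13.694895878388497 ends [ 408.74816869 -304.5813886 ] [ 563.09244504 -266.97087605] len 158.86065055678407
-66 59 -0.2 20.4 [136. 135. 129.] 22.3
-54 70 -0.3 23.0 [52. 48. 47.] 24.4
-42 76 -0.0 24.5 [54.5 51.  49. ] 24.9
-30 75 0.3 24.4 [55. 52. 51.] 24.8
-18 76 0.1 24.9 [55.  51.5 50.5] 24.8
-6 77 0.5 25.5 [55. 52. 51.] 24.8
6 77 0.4 25.4 [56. 53. 52.] 24.9
18 69 -0.7 23.0 [54. 51. 50.] 24.8
30 30 -0.3 10.4 [161.  155.5 137.5] 16.2
42 25 -0.1 8.3 [182. 178. 181.] 14.1
54 27 0.0 8.5 [185. 180. 178.] 14.1
66 30 0.1 10.3 [192. 187. 183.] 15.0
78 36 -0.1 11.9 [232.5 229.  228.5] 13.7
90 8 -0.5 8.4 [182.  175.5 128.5] 12.6
scene lid ((661.0694580078125, 29.641830444335938), (140.41281127929688, 200.14219665527344), 2.8743467330932617) [[585.9000244140625, 126.0999984741211], [596.0, -73.80000305175781], [736.2000122070312, -66.80000305175781], [726.2000122070312, 133.10000610351562]]
[192 190  20  65 580] mu [ 475.91340219 -287.27343117] yaw 13.624518992715037 ends [ 402.98554026 -304.94957632] [ 570.89903931 -264.25095575] len 172.7753480075654
-75 36 -0.6 17.8 [117.5 117.  106. ] 22.1
-63 45 -0.3 21.4 [49. 47. 36.] 24.9
-51 46 -0.0 22.4 [50.  48.  37.5] 24.7
-39 55 -0.2 29.3 [51. 50. 38.] 24.3
-27 52 1.0 25.3 [50. 49. 38.] 24.4
-15 52 0.0 23.9 [51. 48. 37.] 24.4
-3 56 -0.1 25.1 [51. 50. 38.] 24.3
9 58 0.1 26.3 [50.  48.5 37.5] 23.7
21 51 0.2 23.5 [43. 41. 28.] 19.5
33 35 0.4 24.6 [109. 104.  85.] 14.1
45 19 -0.4 7.7 [161. 161. 166.] 14.3
57 18 -0.3 7.3 [165.5 165.5 172. ] 14.5
69 27 -0.3 10.4 [165. 164. 152.] 15.2
81 25 -0.4 10.1 [137. 136. 122.] 14.0
93 5 -0.3 4.1 [73. 72. 35.] 1.3
```

```bash
cat >> h.py <<'E'
YG=np.radians(13.65); YH=np.radians(2.85); GRIP=np.array([473.3,-288.5])
def att(yaw,s=1):
    z=s*np.array([np.cos(yaw),np.sin(yaw),0]); y=np.array([0,0,-1.]); x=np.cross(y,z)
    return quat(R.from_matrix(np.stack([x,y,z],1)))
E
python3 - <<'E'
from h import *
for s in(1,-1):
    for p,y in(([*GRIP,150],YG),([*GRIP,22],YG),([490,20,61],YH)):
        q=bot.ik(p,att(y,s)); print(s,None if q is None else np.round(q,2))
E
```

```text
1 [-0.61  0.41  1.62 -0.    1.11  0.72]
1 [-0.61  0.6   1.68 -0.    0.86  0.72]
1 [-0.03  0.42  1.85 -0.    0.87  1.49]
-1 [-0.61  0.41  1.62 -0.    1.11 -2.42]
-1 [-0.61  0.6   1.68 -0.    0.86 -2.42]
-1 [-0.03  0.42  1.85 -0.    0.87 -1.65]
```

Run:
```python
from h import *
A=att(YG)
bot.move_gripper(50,100)
bot.move_to([*GRIP,150],A)
bot.servo_line([*GRIP,22],speed=120)
s=bot.read_state(); print(s['clock'],s['ee_pos'],s['ft_force'])
bot.move_gripper(0,100)
s=bot.read_state(); print(s['grip_width'],s['ft_force'])
bot.servo_line([*GRIP,110],speed=120)
s=bot.read_state(); print(s['clock'],s['grip_width'],s['ee_pos'],s['ft_force'])
for n in('scene','top'):
    c=cam(n); cv2.imwrite(f'pics/{n}1.png',c['image']); np.save(f'pics/{n}1.npy',c,allow_pickle=True)
a=cv2.imread('pics/scene1.png')[150:300,130:330]; b=cv2.imread('pics/top1.png')[190:340,340:540]
cv2.imwrite('pics/pair1.png',cv2.resize(np.vstack([a,b]),None,fx=2,fy=2))
```

```text
4.9167 [ 473.6532608  -288.71504708   22.69763875] [-0.63387451 -0.04803947  0.10974204]
19.698056342988416 [-1.59360546  0.35100032  6.9039561 ]
6.175 20.042751730110613 [ 472.97064021 -288.27939685  109.23241711] [ 0.26290718 -0.59206731 -1.08265381]
```

View pics/pair1.png

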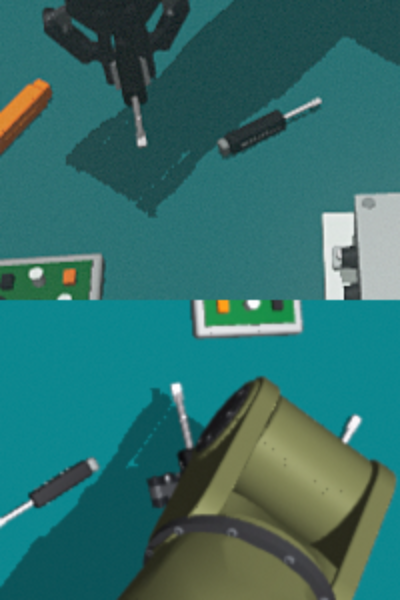

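The driver is held level with the blade clear of the jaws. The tip is at about scene pixel (201,221) and top pixel (428,232). Next I'll measure it in the hand.

Run:
```python
from h import *
T=np.array([472.97,-288.28,109.23]); d=np.array([np.cos(YG),np.sin(YG),0])
print('pred tip',T+90*d-[0,0,10.7])
for n,(u0,v0) in(('top',(428,232)),('scene',(201,221))):
    c=np.load(f'pics/{n}1.npy',allow_pickle=True).item(); P=cloud(c)
    hsv=cv2.cvtColor(c['image'],cv2.COLOR_BGR2HSV)
    m=np.zeros((480,640),bool); sl=np.s_[v0-12:v0+26,u0-10:u0+14] if n=='top' else np.s_[v0-24:v0+10,u0-10:u0+8]
    m[sl]=((hsv[...,1]<90)&(hsv[...,2]>90))[sl]
    v,u=np.where(m); q=P[m]; k=(q[:,2]>85)&(q[:,2]<112); q=q[k]
    t=(q-T)@d; s=(q-T)@np.array([-d[1],d[0],0])
    print(n,m.sum(),k.sum())
    for a in range(30,100,10):
        j=(t>=a)&(t<a+10)
        if j.any(): print(a,j.sum(),s[j].mean().round(1),np.percentile(q[j,2],[20,50,80]).round(1),t[j].max().round(1))
    e=(v.argmin() if n=='top' else v.argmax()); print('end px',u[e],v[e],'on z98',ray(c,u[e],v[e]-(0.5 if n=='top' else -.5),98.5))
```

```text
pred tip [ 560.42798873 -267.04088025   98.53      ]
top 109 99
40 14 -1.0 [ 98.3  99.8 101. ] 49.9
50 18 -0.9 [ 98.9 100.  101.2] 59.6
60 18 -0.8 [ 98.9 100.1 101.1] 69.2
70 21 -0.8 [ 98.4 100.4 101.7] 79.6
80 27 -1.1 [97.3 98.6 99.7] 90.0
90 1 0.1 [95.5 95.5 95.5] 90.5
end px 426 232 on z98 [ 561.46118914 -266.08457753   98.5       ]
scene 94 86
30 10 -0.3 [ 99.7 100.2 100.8] 39.3
40 12 0.2 [ 98.8  99.9 100.6] 49.1
50 12 0.0 [ 99.8 100.6 101.7] 58.4
60 14 -0.2 [ 99.1 100.1 100.8] 68.1
70 16 0.2 [ 98.3 100.  101.3] 79.9
80 18 0.0 [ 97.7  99.  100.5] 89.2
90 4 -0.7 [ 98.7  99.5 100.1] 92.4
end px 199 223 on z98 [ 563.11435224 -270.14737046   98.5       ]
```

```bash
cat >> h.py <<'E'
XH=np.array([np.cos(YH),np.sin(YH),0]); YHV=np.array([-np.sin(YH),np.cos(YH),0]); F=np.array([590.,25.,0]); AH=att(YH)
DZ=11.
def tcp(x,y,z): return F+XH*(x-90)+YHV*y+np.array([0,0,z+DZ])   # tip x from face, y along, z height
def where(s=None):
    s=s or bot.read_state(); p=np.array(s['ee_pos'])-F; f=np.array(s['ft_force'])
    return np.array([p@XH+90,p@YHV,p[2]-DZ]), np.array([f@XH,f@YHV,f[2]])
E
python3 - <<'E'
from h import *
bot.move_to(tcp(-30,-37,90),AH)
bot.servo_line(tcp(-15,-37,59.5),speed=100)
bot.dwell(0.3); s=bot.read_state(); print(s['clock'],*where(s))
r=bot.servo_line(tcp(8,-37,59.5),speed=15,until_force=3)
s=bot.read_state(); print(r,s['clock'],*where(s))
bot.dwell(.2);s=bot.read_state(); print(s['clock'],*where(s))
for n in('scene','top'):
    c=cam(n); cv2.imwrite(f'pics/{n}2.png',c['image']); np.save(f'pics/{n}2.npy',c,allow_pickle=True)
a=cv2.imread('pics/scene2.png')[200:350,250:450]; b=cv2.imread('pics/top2.png')[120:270,190:390]
cv2.imwrite('pics/pair2.png',cv2.resize(np.vstack([a,b]),None,fx=2,fy=2))
E
```

```text
8.1167 [-14.92478406 -37.05026669  59.92094696] [ 0.51514624  0.30774967 -0.52822912]
True 9.1 [ -0.55391922 -36.92558509  58.95704049] [-0.24099518  0.13176575 -0.73841733]
9.3 [ -0.74377973 -36.92228796  58.83956368] [ 0.38142225 -0.35755421 -1.19857131]
```

View pics/pair2.png

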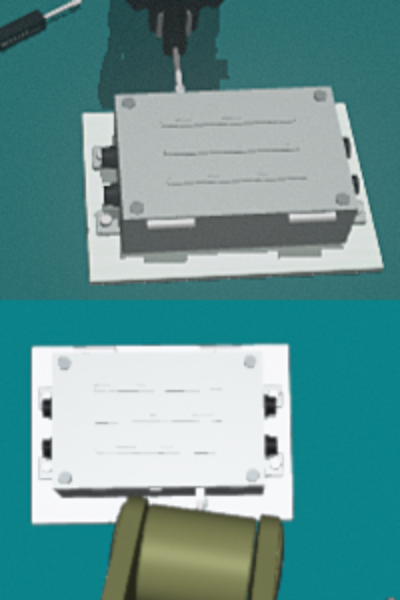

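The tip touches the face within 1 mm of where I expected, and the blade sits at the right part of the front edge. Next I'll press lightly and draw it along +y.

```bash
cat > drag.py <<'E'
from h import *
import sys
y0,y1,x=map(float,sys.argv[1:4]); Z=59.8
w0=np.array([.3,0,-.7])
def force(n=3):
    f=[]
    for _ in range(n): bot.dwell(.012); f.append(where()[1])
    return np.mean(f,0)-w0
y=y0; found=False
for i in range(12):                       # ramp to contact
    fx=-force()[0]
    if fx>3: break
    x+=.3; bot.servo_line(tcp(x,y,Z),speed=15)
print('ramp',x,fx)
log=[]
while y<y1:
    y+=1.2; bot.servo_line(tcp(x,y,Z),speed=20)
    f=force(); p=where()[0]; log.append((x,y,*p,*f)); fx=-f[0]
    if abs(f[1])>12 or fx>12: print('high',f); break
    if fx<1.3:
        xp=p[0]; bot.servo_line(tcp(x+3.5,y,Z),speed=25,until_force=3.5); p=where()[0]
        print('probe y',y,xp,'->',p,'t',bot.read_state()['clock'])
        if p[0]-xp>2.3: found=True; break
        x=p[0]+.1
    else: x+=np.clip(.06*(4.5-fx),-.4,.4)
for l in log[::2]+log[-1:]: print(np.round(l,2))
print(found,x,y,where(),bot.read_state()['clock'])
E
python3 drag.py -37 -31 -0.7
```

```text
ramp -0.09999999999999998 4.192258540444063
[ -0.1  -35.8   -0.33 -35.79  59.67  -4.62  -1.28  -0.34]
[ -0.14 -33.4   -0.3  -33.39  59.67  -5.29  -1.53  -0.68]
[ -0.24 -31.    -0.28 -31.04  59.76  -5.37  -1.37  -0.64]
[ -0.24 -31.    -0.28 -31.04  59.76  -5.37  -1.37  -0.64]
False -0.295253950579307 -30.99999999999999 (array([ -0.28452416, -31.04173581,  59.7587215 ]), array([-4.56630673, -1.83749569, -1.4763188 ])) 11.35
```

Drawing along the face works: force stays at about 5 N and friction at 1.4 N. I'll continue.

```bash
python3 drag.py -31 37 -0.3
```

```text
ramp -0.3 5.1946554223439865
probe y 3.7999999999999874 0.290081778954729 -> [ 3.69923641  3.7974446  59.80205885] t 19.6417
[ -0.3  -29.8   -0.3  -29.84  59.81  -4.94  -1.49  -0.25]
[ -0.35 -27.4   -0.31 -27.39  59.82  -4.13  -1.4   -0.39]
[ -0.3  -25.    -0.3  -24.99  59.79  -4.52  -1.61   0.27]
[-3.000e-01 -2.260e+01 -3.100e-01 -2.257e+01  5.979e+01 -4.850e+00
 -1.170e+00 -4.000e-02]
[ -0.31 -20.2   -0.31 -20.17  59.8   -4.29  -0.88   0.26]
[ -0.3  -17.8   -0.32 -17.76  59.8   -4.67  -1.25   0.35]
[ -0.32 -15.4   -0.32 -15.37  59.79  -5.04  -1.07   0.33]
[ -0.35 -13.    -0.31 -12.93  59.82  -4.6   -1.13  -0.39]
[ -0.31 -10.6   -0.33 -10.52  59.79  -4.65  -0.42   0.11]
[-0.32 -8.2  -0.32 -8.12 59.8  -4.75 -0.71  0.1 ]
[-0.31 -5.8  -0.33 -5.76 59.79 -4.36 -1.19  0.28]
[-2.800e-01 -3.400e+00 -3.000e-01 -3.380e+00  5.978e+01 -4.550e+00
 -9.100e-01 -2.000e-02]
[-0.27 -1.   -0.25 -0.93 59.78 -4.48 -0.57 -0.47]
[-0.21  1.4  -0.13  1.47 59.84 -3.74 -0.19 -0.63]
[-1.000e-02  3.800e+00  2.900e-01  3.870e+00  5.997e+01 -4.000e-02
 -1.000e-01 -3.900e-01]
[-1.000e-02  3.800e+00  2.900e-01  3.870e+00  5.997e+01 -4.000e-02
 -1.000e-01 -3.900e-01]
True -0.011186771796745015 3.7999999999999874 (array([ 3.69923641,  3.7974446 , 59.80205885]), array([-0.57271681, -0.41015147, -0.36498304])) 19.6417
```

```bash
python3 - <<'E'
from h import *
print(bot.servo_line(tcp(3.7,5.5,59.5),speed=10,until_force=3),*where())
y=where()[0][1]
print(bot.servo_line(tcp(6.8,y,59.5),speed=10,until_force=4),*where())
x=where()[0][0]
for z in (62,64,70,76,81.5):
    bot.servo_line(tcp(x,y,z),speed=20); print(z,*where())
bot.dwell(.3); s=bot.read_state(); print(s['clock'],s['grip_width'],*where(s))
for n in('scene','top'):
    c=cam(n); cv2.imwrite(f'pics/{n}3.png',c['image']); P=cloud(c)
    q=(P-F-65*XH).reshape(-1,3); hx=q@XH; hy=q@YHV; hz=P[...,2].ravel()
    k=(abs(hx)<58)&(abs(hy)<85)&(hz>66)&(hz<110)&(hy<(-20 if n=='top' else 90))
    a=np.polyfit(hx[k],hz[k],1); r=hz[k]-np.polyval(a,hx[k]); k2=np.where(k)[0][abs(r)<4]; a=np.polyfit(hx[k2],hz[k2],1)
    print(n,len(k2),'slope',a,'front top z',np.polyval(a,-65),'rise',-a[0]*130)
E
python3 -c "
import cv2
cv2.imwrite('pics/c3.png',cv2.resize(cv2.imread('pics/scene3.png')[190:350,240:460],None,fx=3,fy=3))"
```

```text
False [ 3.66842744  5.59157591 59.48120297] [ 1.03047131 -0.52199118 -1.17536647]
False [ 6.81384476  5.57596349 59.48024235] [-0.20681448  0.10792062 -1.16976626]
62 [ 6.88777198  5.59823088 62.20252203] [ 0.35935166  0.20543603 -0.66387009]
64 [ 6.59441323  5.62232428 63.85836295] [ 0.85928347  0.05972343 -3.00799735]
70 [ 6.82221106  5.59766857 70.13042435] [-0.68505793  0.55729096 -2.49041495]
76 [ 6.96598244  5.58998007 76.20604044] [ 1.41210467  0.70929226 -2.35079881]
81.5 [ 6.8648968   5.59379064 81.64072866] [ 1.4929197   0.49134719 -2.00953584]
22.575 20.028614162000782 [ 6.85447245  5.59917535 81.52834138] [ 0.25813444 -0.52525027 -2.71819361]
scene 5861 slope [-0.15028958 80.78041972] front top z 90.54924230148778 rise 19.537645160431484
top 1996 slope [-0.14882634 80.26237466] front top z 89.93608683332894 rise 19.34742435383782
```

View pics/c3.png

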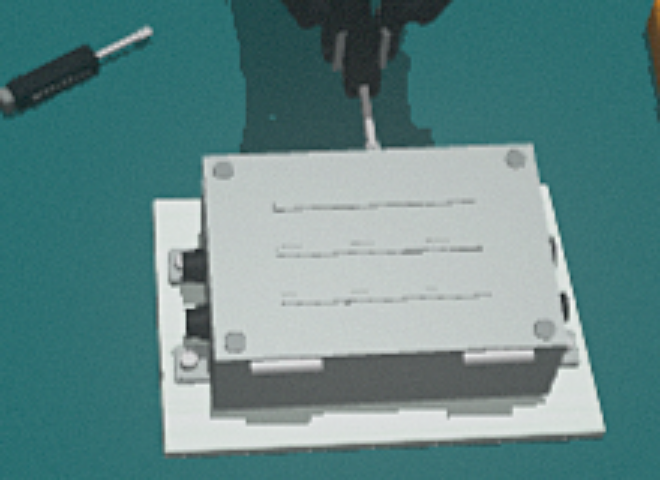

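The lid is up 19.5 mm, and both views agree. The blade is still underneath. I'll draw it out and lay the driver back where it came from.

```bash
python3 - <<'E'
from h import *
p=where()[0]
bot.servo_line(tcp(-45,p[1],p[2]),speed=60); print(*where())
bot.servo_line(tcp(-60,p[1],110),speed=120)
bot.move_to([*GRIP,110],att(YG))
bot.servo_line([*GRIP,32],speed=100)
bot.dwell(.2)
r=bot.servo_line([*GRIP,19.5],speed=12,until_force=3)
s=bot.read_state(); print(r,s['clock'],s['ee_pos'],s['ft_force'])
bot.move_gripper(45,20); s=bot.read_state(); print(s['grip_width'],s['ft_force'],s['ee_pos'])
bot.servo_line([*GRIP,150],speed=100)
bot.move_to([360,-60,300],att(0)); s=bot.read_state(); print(s['clock'])
for n in('scene','top'):
    c=cam(n); cv2.imwrite(f'pics/{n}4.png',c['image']); P=cloud(c)
    q=(P-F-65*XH).reshape(-1,3); hx=q@XH; hy=q@YHV; hz=P[...,2].ravel()
    k=(abs(hx)<58)&(abs(hy)<85)&(hz>66)&(hz<110)&(hy<(-20 if n=='top' else 90))
    a=np.polyfit(hx[k],hz[k],1); r=hz[k]-np.polyval(a,hx[k]); k2=np.where(k)[0][abs(r)<4]; a=np.polyfit(hx[k2],hz[k2],1)
    print(n,len(k2),'rise',-a[0]*130)
    d=np.array([np.cos(YG),np.sin(YG),0]); g=(P-[*GRIP,0]).reshape(-1,3); t=g@d; l=g@[-d[1],d[0],0]
    for a in range(-60,90,30): k=(t>a)&(t<a+30)&(abs(l)<(8 if a<30 else 2)); print(a,np.percentile(hz[k],[50,80]).round(1))
E
python3 -c "
import cv2,numpy as np
a=cv2.imread('pics/scene4.png')[110:370]; b=cv2.imread('pics/top4.png')[100:340]
cv2.imwrite('pics/c4.png',np.vstack([a,b]))"
```

```text
[-44.69148298   5.57189913  81.62317461] [ 0.33416371 -0.00327714 -0.19508677]
True 27.175 [ 473.25860462 -288.49043283   22.90520367] [-1.12182953  0.88579428  5.66182082]
45.259382930446776 [-0.02710613 -0.71552178 -0.67769125] [ 472.86688063 -288.20325156   22.27126876]
30.1
scene 5823 rise 19.4027125409349
-60 [23.  24.6]
-30 [23.9 25. ]
0 [23.4 24.7]
30 [14.7 17.6]
60 [13.8 15.1]
top 2010 rise 19.379454517044103
-60 [22.9 24.7]
-30 [23.5 25. ]
0 [23.5 24.9]
30 [12.2 14.2]
60 [11.7 14.6]
```

View pics/c4.png

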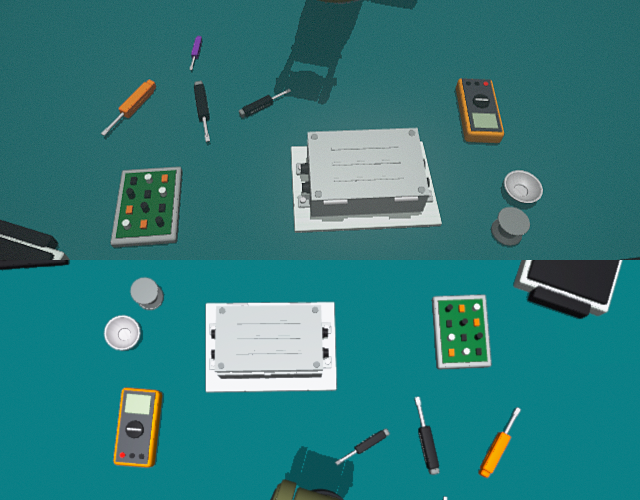

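The driver lies flat at scene pixel (203,220) and top pixel (427,275). The lid stands open and nothing else has moved.

```bash
python3 -c "
from h import *
bot.finish_job(); print('done')"
```

```text
the job is handed in; nothing more can be done
done
```

The job is done and handed in at about 30 s of robot time.

- **Finding the notch:** I took the larger black screwdriver and drew its blade along the rim from y = -37 mm, pressing with about 4 to 5 N. It dropped into the notch at about y = +4 mm. I moved the blade about 2 mm further along, towards the notch's middle, and pushed it in to about 7 mm.
- **Lifting the lid:** I raised the lid with the blade, drew the blade straight out, and laid the screwdriver back where it had been.
- **Last checks:** Both cameras put the lid's front edge 19.4 mm up after the blade was out. The screwdriver lies flat, with the handle top at about 24 mm and the blade level. The other things look unmoved in the pictures; I did not measure them. The gripper is clear of everything.
- **Small disagreements:** The two cameras differed by about 2 mm on where the unit stands. Touching the face agreed with them to within about 1 mm. No check failed.

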